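# Add two crosswise layers to the model bridge pier

### The arm

A 6-joint arm with a two-finger parallel gripper is mounted at the origin on the work surface. World frame = base frame: x ahead of the robot, y to its left, z up, the work surface at z = 0. Lengths are in m, angles in rad, forces in N, time in s.
With the tool pointing down it reaches from about 0.325 to 0.85 m from the base axis. Payload 4.4 kg.
Tool frame: the origin (TCP) lies on the centre line of the jaws, within the pads' length; the fingertips stand ahead of it and the grasp point (between the pads) lies 2 mm behind it (r.nose_length is the z of the fingertips in the tool frame, in m); z points along the fingers, y is the direction in which the jaws open and shut (so a half turn about z gives the same grasp; the last joint's range is limited). The gripper opens to 94 mm and grips with 3 to 60 N. Pads are 16 mm wide; open, the fingers measure 119 mm over their backs; the gripper's body (75 mm by 177 mm) begins 78 mm behind the grasp point.
Start: joints at [1.091, 0.207, 1.542, -0, 1.393, -0.15], TCP at [0.186, 0.544, 0.2] pointing down, gripper open.
Joint ranges: [-2.73, 2.73], [-0.86, 2.22], [0.23, 2.46], [-1.11, 4.25], [0.08, 2.63], [-2.82, 2.82]. Speed limits (rad/s): [2.79, 2.79, 3.14, 3.14, 3.14, 3.14].

### API

Orientations are given as a unit quaternion [w, x, y, z].
In Python, from workcell import r, vision gives the robot as it stands.
- The arm moves only by the tool jog_arm, never from a script. Its argument "commands" is a list of rows, each a list of 5 numbers: the shift along the tool's x, y, z in cm, then the turn about the tool's z in degrees, then the finger opening in cm, from 0 to 9.4. A call has 1 to 5 rows; each row shifts and turns the commanded pose from where the row before left it, along the tool's axes as they then stand; what a row does not reach is not made up. A row lasts 1/12 s, in which the tool goes at most 41.7 mm and 7.16 degrees, less where a joint would pass 70% of its speed; a pose out of reach is approached as far as the arm can. A call is refused whole if a number of a shift passes 4.17 or a number of a turn 7.16, either way. A call with a gripper value outside its range is refused whole. The fingers move at their own pace and stop on an object; the grip force is fixed at half the most. Time passes only in rows, so rows that do not move let the fingers close. It gives the time, the measured TCP pose, the force and the opening at its end, in the units of the state.
- r.get_state(): the state, without advancing time (a new reading comes with each control period).
- vision.get_image(name): name is "scene" or "top" or "wrist"; returns (picture, depth): 420x560x3 uint8, red, green, blue; 420x560 float32, m along the optical axis (not along the pixel's ray), 0 where there is no reading.
- vision.camera_model(name): a dict with "K" (3x3 intrinsics, pixels), "D" ([k1, k2, p1, p2, k3] as OpenCV has them; the pictures are not rectified), "R" (3x3) and "t" (3): a world point X has camera coordinates R X + t. Camera axes: x right, y down, z forward; pixel columns grow to the right and rows downward; lengths in m; the calibration is good to about 2 mm. A picture is of the moment at which its call begins: read the wrist's pose just before it. camera_model takes no time and is no camera call; for the wrist camera it gives the pose at the moment of the call.
- r.job_done(): hands the job in, once; it reports no verdict.
The state is a dict: "time": time; "joint_pos": joint angles; "joint_vel": joint speeds; "joint_torque": joint torques, N m; "tcp_pos": TCP position; "orientation": TCP orientation; "ft_force": force on the tool from outside, world axes, zero at the start; "wrist_torque": the same for the moment, N m; "finger_gap": finger opening in m.
Only numpy, scipy, OpenCV 4.12 (cv2) and the standard library are available. Lean on these libraries where they do the work, as an engineer would, in place of code of your own. Each camera call takes 0.05 s, during which the arm holds its last target.

### The job

The model bridge pier on the bench is half built from wooden slats in crosswise layers. Lay the long loose slat flat over the middle of the pier, crosswise to its top pair of slats, then lay the short loose slat flat on top of it, crosswise to the long one and also over the middle of the pier. Set each slat down gently rather than dropping it; the tiny offcut and the thin metal rule are not part of the pier.

Things in the scene. Friction and masses are not known exactly. Their poses are not given: they have to be found in the camera images.
- pier_top (a point): Half-built pier, fixed: 170 mm square plywood base 12 thick, two parallel pine slats on it, across them a top pair (slats 150 x 40 x 18 mm, flat). Point: the pier's centre in plan, level with the top pair's upper faces, 48 mm above the bench, over the 70 mm gap between them. z up; y along the top pair, x across it: long slat goes along x, short slat along y, both centred here.
- long_slat_center (a point): Loose pine slat 180 mm long, 40 wide, 18 thick, about 70 g, lying flat on the bench at the start. Point at its centre, half-way up (9 mm above its underside); x along its length, y across its width, z up.
- short_slat_center (a point): Loose pine slat 120 mm long, 40 wide, 18 thick, about 47 g, lying flat on the bench at the start. Point at its centre, half-way up (9 mm above its underside); x along its length, y across its width, z up. (A 55 mm offcut of the same section lies about too: it is not this one.)

How it is judged:
By the outcome, as a careful person would: the job done as asked, in the order asked, and still so for the second after the job is handed in, with the robot touching nothing.
It also fails if it takes over 56 s, if anything falls off the work surface, if the arm or the gripper's body presses on something with over 40 N, if the wrist force passes 120 N, or if a joint passes its speed limit or range.

## Working session

There is one attempt and no reset: what is moved stays moved. The work goes in short steps, Python scripts to look and compute and a tool call to move; the robot and the scene stay as the last step left them, time stands still between calls to the robot, and variables do not carry over. Pictures are saved under pics/ and viewed, and the job is handed in when it is done.

Besides the shell and the picture viewer there is one more tool, called in YAML: its name, and indented under it one key for each argument. jog_arm: Moves the arm, as the interface text tells. Its arguments: {"type":"object","properties":{"commands":{"type":"array","items":{"type":"array","items":{"type":"number"}}}},"required":["commands"]}

```bash
mkdir -p pics; ls; python3 - <<'E'
from workcell import r, vision
import cv2,numpy as np
s=r.get_state();print(s, r.nose_length)
for n in("top","scene"):
    im,d=vision.get_image(n);cv2.imwrite(f"pics/{n}0.png",im[:,:,::-1]);np.savez(f"{n}0.npz",im=im,d=d);
    m=vision.camera_model(n);print(n,m)
E
```

```text
pics
{'time': 0.0, 'joint_pos': array([ 1.09148012e+00,  2.07389097e-01,  1.54289578e+00, -2.58029734e-05,
        1.39347400e+00, -1.50508846e-01]), 'joint_vel': array([-0.00126173, -0.00034581, -0.00074818,  0.00142891,  0.0002741 ,
       -0.00095017]), 'joint_torque': array([-6.92185095e-04, -3.70875692e+01, -2.81412470e+01,  6.95674494e-02,
        3.63554503e-02, -1.58875469e-04]), 'tcp_pos': array([0.18533352, 0.54348324, 0.19873594]), 'orientation': array([-3.23404262e-04,  1.63661728e-01,  9.86515923e-01, -1.03378318e-03]), 'ft_force': array([-0.11785956, -0.27973971, -0.11913614]), 'wrist_torque': array([-0.01577612,  0.03939914,  0.02798631]), 'finger_gap': 0.09378819320331117} 0.017
top {'K': array([[391.33995772,   0.        , 276.22765896],
       [  0.        , 391.33995772, 204.06634566],
       [  0.        ,   0.        ,   1.        ]]), 'D': array([-0.04912593,  0.        ,  0.        ,  0.        ,  0.        ]), 'R': array([[-0.02000507, -0.99972477,  0.01225477],
       [-0.99258851,  0.01838976, -0.12012439],
       [ 0.11986597, -0.01456704, -0.99268321]]), 't': array([0.0200743 , 0.55962277, 0.88552019])}
scene {'K': array([[540.42989642,   0.        , 285.09128367],
       [  0.        , 540.42989642, 210.48488007],
       [  0.        ,   0.        ,   1.        ]]), 'D': array([0.05497892, 0.        , 0.        , 0.        , 0.        ]), 'R': array([[ 1.60565768e-01,  9.87024658e-01,  9.78671856e-04],
       [ 6.65115056e-01, -1.07465910e-01, -7.38967551e-01],
       [-7.29274021e-01,  1.19303822e-01, -6.73740307e-01]]), 't': array([-0.10909182, -0.29326011,  1.53593116])}
```

View pics/top0.png

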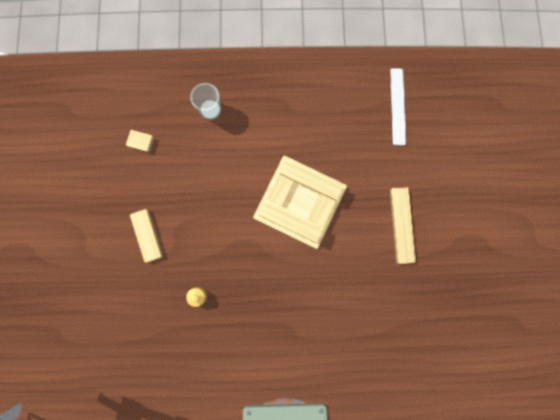

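View pics/scene0.png

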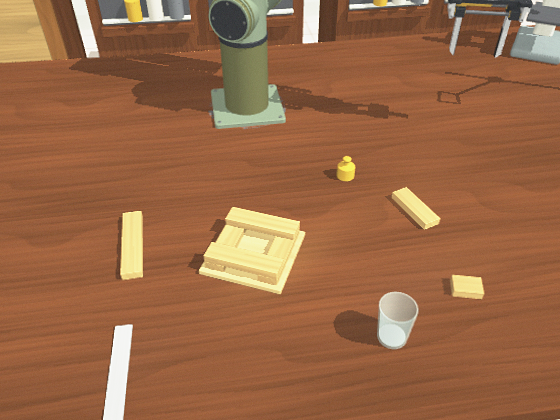

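The top picture shows the pier at about (300,202), the long slat at (403,226), the short slat at (146,236), the offcut at (139,141), the rule at (398,106), a glass at (207,100) and a brass weight at (196,297). Next I measure their positions.

```bash
cat > h.py <<'E'
import cv2,numpy as np
def cloud(m,d):
    h,w=d.shape
    u,v=np.meshgrid(np.arange(w),np.arange(h))
    p=cv2.undistortPoints(np.stack([u.ravel(),v.ravel()],1).astype(np.float64)[:,None],m["K"],m["D"])[:,0]
    z=d.ravel()[:,None]; c=np.hstack([p*z,z])
    return ((c-m["t"])@m["R"]).reshape(h,w,3)
def plane(m,px,z):
    p=cv2.undistortPoints(np.asarray(px,np.float64).reshape(-1,1,2),m["K"],m["D"])[:,0]
    ray=np.hstack([p,np.ones((len(p),1))])@m["R"]; o=-m["R"].T@m["t"]
    return o+ray*((z-o[2])/ray[:,2])[:,None]
def rect(pts):
    (c,(w,h),a)=cv2.minAreaRect((pts[:,:2]*1000).astype(np.float32))
    if w<h: w,h,a=h,w,a+90
    return np.array(c),w,h,(a+90)%180-90
E
python3 - <<'E'
from workcell import vision
from h import *
for n in("top","scene"):
    f=np.load(n+"0.npz");im,d=f["im"],f["d"];m=vision.camera_model(n)
    P=cloud(m,d)
    hsv=cv2.cvtColor(im,cv2.COLOR_RGB2HSV)
    mask=((im[:,:,0]>140)&(im[:,:,1]>110)&(hsv[:,:,1]>40)&(P[:,:,0]>0.2)&(P[:,:,0]<.85)&(abs(P[:,:,1])<.6)&(d>0)).astype(np.uint8)
    k,l,st,ce=cv2.connectedComponentsWithStats(mask)
    for i in range(1,k):
        if st[i,4]<100: continue
        M=l==i
        zz=P[M][:,2]; print(n,i,ce[i].round(),st[i,4],"z pct",np.percentile(zz,[5,50,95]).round(4))
        for zlo,zhi,zp in((.010,.027,.018),(.040,.058,.048)):
            S=(M&(P[:,:,2]>zlo)&(P[:,:,2]<zhi))
            if S.sum()<80: continue
            v,u=np.nonzero(S)
            print("  ",zp,S.sum(),"plane",rect(plane(m,np.stack([u,v],1),zp)),"mean",plane(m,np.stack([u,v],1),zp).mean(0).round(4))
E
```

```text
top 12 [139. 140.] 450 z pct [-0.0006  0.0168  0.0196]
   0.018 383 plane (array([724.99298096, 341.27178955]), 57.890811920166016, 41.16106414794922, 73.42584991455078) mean [0.7249 0.341  0.018 ]
top 17 [299. 201.] 5225 z pct [0.0008 0.0299 0.0491]
   0.018 1320 plane (array([566.71929932, -48.58633423]), 168.49087524414062, 168.14967346191406, -27.065505981445312) mean [ 0.5578 -0.0418  0.018 ]
   0.048 2242 plane (array([567.33862305, -48.8427124 ]), 150.20822143554688, 149.6526641845703, -26.94448471069336) mean [ 0.5667 -0.0486  0.048 ]
top 18 [402. 225.] 1535 z pct [-0.001   0.0169  0.0198]
   0.018 1291 plane (array([ 505.82073975, -292.26531982]), 178.28219604492188, 43.20979690551758, 2.357131004333496) mean [ 0.5049 -0.2927  0.018 ]
top 19 [145. 235.] 1021 z pct [-0.0012  0.017   0.02  ]
   0.018 833 plane (array([493.26754761, 320.2321167 ]), 119.63876342773438, 40.05354309082031, 18.46843719482422) mean [0.4927 0.3202 0.018 ]
top 20 [195. 297.] 320 z pct [-0.0009  0.0328  0.0547]
scene 8 [346. 169.] 379 z pct [0.0002 0.0297 0.0543]
   0.018 94 plane (array([361.80328369,
[... 545 characters left out ...]
.08848572]), 157.3759765625, 153.51010131835938, -26.916194915771484) mean [ 0.5778 -0.0492  0.048 ]
scene 12 [132. 246.] 1470 z pct [0.0029 0.0182 0.0208]
   0.018 1283 plane (array([ 509.48779297, -292.06726074]), 188.00216674804688, 41.184715270996094, 2.1221818923950195) mean [ 0.5142 -0.2925  0.018 ]
scene 64 [467. 286.] 725 z pct [0.001  0.0169 0.0203]
   0.018 571 plane (array([729.08966064, 341.44848633]), 55.50175857543945, 50.20598220825195, 73.34239196777344) mean [0.7284 0.3418 0.018 ]
scene 75 [406. 309.] 502 z pct [0.0002 0.0572 0.0832]
   0.048 127 plane (array([795.206604  , 193.66403198]), 56.95698547363281, 23.242897033691406, 21.117694854736328) mean [0.789  0.1918 0.048 ]
```

jog_arm:
  commands:
    - [0, 0, 0, -7, 9.4]
    - [0, 0, 0, -7, 9.4]
    - [0, 0, 0, -7.1, 9.4]
    - [0, 0, 0, 0, 9.4]

```text
time: 0.43
tcp_pos: [0.1855, 0.5437, 0.1992]
orientation: [-0.0, -0.021, 1.0, -0.001]
ft_force: [0.4, -0.5, -0.7]
finger_gap: 0.0938
```

```bash
cat >> h.py <<'E'
from scipy.spatial.transform import Rotation as Rn
def goto(r,xy,z,ydir):
    s=r.get_state();q=s["orientation"];R=Rn.from_quat([q[1],q[2],q[3],q[0]]).as_matrix()
    D=np.array([xy[0],xy[1],z])-s["tcp_pos"]
    ya=np.degrees(np.arctan2(R[1,1],R[0,1])); turn=(ya-ydir+90)%180-90
    print("t %.2f tcp"%s["time"],s["tcp_pos"].round(4),"F",s["ft_force"].round(1),"gap %.4f"%s["finger_gap"],"yaw_y %.2f"%ya,"tilt",R[:2,2].round(3))
    print("d tool cm",(R.T@D*100).round(2),"turn",round(turn,2))
E
python3 - <<'E'
from workcell import r
from h import *
goto(r,(.5058,-.2923),.2,92.3)
E
```

```text
t 0.43 tcp [0.1855 0.5437 0.1992] F [ 0.4 -0.5 -0.7] gap 0.0938 yaw_y 92.37 tilt [-0.001 -0.001]
d tool cm [-28.55 -84.86   0.  ] turn 0.07
```

jog_arm:
  commands:
    - [-1.3, -3.86, 0, 0, 9.4]
    - [-1.3, -3.86, 0, 0, 9.4]
    - [-1.3, -3.86, 0, 0, 9.4]
    - [-1.3, -3.86, 0, 0, 9.4]
    - [-1.3, -3.86, 0, 0, 9.4]

```text
time: 0.85
tcp_pos: [0.2582, 0.3521, 0.1994]
orientation: [-0.0, -0.018, 1.0, -0.0]
ft_force: [1.0, 0.2, -0.9]
finger_gap: 0.0939
```

jog_arm:
  commands:
    - [-1.3, -3.86, 0, 0, 9.4]
    - [-1.3, -3.86, 0, 0, 9.4]
    - [-1.3, -3.86, 0, 0, 9.4]
    - [-1.3, -3.86, 0, 0, 9.4]
    - [-1.3, -3.86, 0, 0, 9.4]

```text
time: 1.27
tcp_pos: [0.3308, 0.1619, 0.1998]
orientation: [0.0, -0.018, 1.0, 0.0]
ft_force: [1.0, -0.1, 0.1]
finger_gap: 0.094
```

jog_arm:
  commands:
    - [-1.3, -3.86, 0, 0, 9.4]
    - [-1.3, -3.86, 0, 0, 9.4]
    - [-1.3, -3.86, 0, 0, 9.4]
    - [-1.3, -3.86, 0, 0, 9.4]
    - [-1.3, -3.86, 0, 0, 9.4]

```text
time: 1.68
tcp_pos: [0.4035, -0.0287, 0.1999]
orientation: [0.0, -0.018, 1.0, 0.0]
ft_force: [0.3, 0.4, -0.5]
finger_gap: 0.0942
```

jog_arm:
  commands:
    - [-1.3, -3.86, 0, 0, 9.4]
    - [-1.3, -3.86, 0, 0, 9.4]
    - [-1.3, -3.86, 0, 0, 9.4]
    - [-1.3, -3.86, 0, 0, 9.4]
    - [-1.3, -3.86, 0, 0, 9.4]

```text
time: 2.1
tcp_pos: [0.476, -0.219, 0.1995]
orientation: [-0.0, -0.018, 1.0, 0.0]
ft_force: [0.2, 1.0, -0.3]
finger_gap: 0.094
```

jog_arm:
  commands:
    - [-1.3, -3.86, 0, 0, 9.4]
    - [-1.3, -3.86, 0, 0, 9.4]
    - [0, 0, 0, 0, 9.4]
    - [0, 0, 0, 0, 9.4]

```text
time: 2.43
tcp_pos: [0.5047, -0.2946, 0.1985]
orientation: [-0.001, -0.017, 1.0, 0.001]
ft_force: [-1.2, 0.9, -0.3]
finger_gap: 0.0943
```

```bash
cat > w.py <<'E'
import sys
from workcell import r,vision
from h import *
def wrist(name,zp):
    m=vision.camera_model("wrist")
    im,d=vision.get_image("wrist");cv2.imwrite(f"pics/{name}.png",im[:,:,::-1]);np.savez(name+".npz",im=im,d=d,**{k:np.asarray(m[k]) for k in "KDRt"})
    P=cloud(m,d)
    hsv=cv2.cvtColor(im,cv2.COLOR_RGB2HSV)
    mask=((im[:,:,0]>140)&(im[:,:,1]>110)&(hsv[:,:,1]>40)&(d>0)&(abs(P[:,:,2]-zp)<.006)).astype(np.uint8)
    k,l,st,ce=cv2.connectedComponentsWithStats(mask)
    for i in range(1,k):
        if st[i,4]<500: continue
        v,u=np.nonzero(l==i);X=plane(m,np.stack([u,v],1),zp)
        print(ce[i].round(),st[i],"z",np.median(P[l==i][:,2]).round(4),rect(X),X.mean(0).round(4))
E
python3 - <<'E'
from w import *
goto(r,(.5058,-.2923),.2,92.3)
wrist("w1",.018)
E
```

```text
t 2.43 tcp [ 0.5047 -0.2946  0.1985] F [-1.2  0.9 -0.3] gap 0.0943 yaw_y 91.94 tilt [-0.002  0.002]
d tool cm [-0.12  0.23 -0.15] turn -0.36
[280. 177.] [ 260   95   40  168 6270] z 0.0176 (array([ 506.33807373, -294.73983765]), 178.9374237060547, 39.24000549316406, 2.0406060218811035) [ 0.5003 -0.2949  0.018 ]
[449. 207.] [ 406  152   86  115 1067] z 0.0162 (array([ 529.24761963, -117.31582642]), 141.51751708984375, 17.042146682739258, -26.741500854492188) [ 0.5269 -0.1133  0.018 ]
[514. 250.] [ 478  209   74   80 1563] z 0.0127 (array([572.44439697, -42.55396271]), 72.29553985595703, 68.553955078125, -26.928321838378906) [ 0.5732 -0.0334  0.018 ]
```

View pics/w1.png

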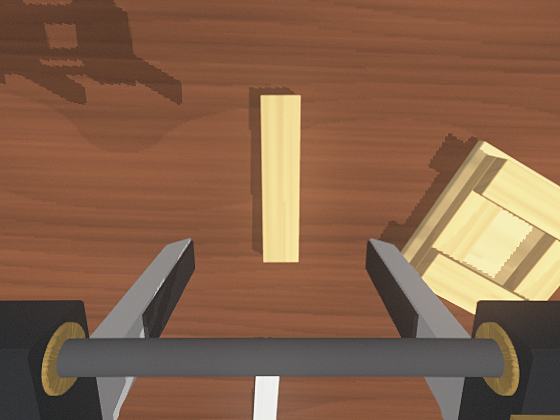

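The wrist picture shows the long slat between the jaws (cols 260-300, rows 95-262). I descend onto it.

jog_arm:
  commands:
    - [-0.1, 0, 4, -0.2, 9.4]
    - [0, 0, 4, 0, 9.4]
    - [0, 0, 4, 0, 9.4]
    - [0, 0, 2, 0, 9.4]
    - [0, 0, 0, 0, 9.4]

```text
time: 2.9
tcp_pos: [0.5013, -0.2876, 0.0541]
orientation: [-0.005, -0.022, 1.0, 0.004]
ft_force: [-0.9, -0.0, -0.2]
finger_gap: 0.0937
```

```bash
python3 - <<'E'
from w import *
goto(r,(.5062,-.2942),.022,92.1)
E
```

```text
t 2.90 tcp [ 0.5013 -0.2876  0.0541] F [-0.9 -0.  -0.2] gap 0.0937 yaw_y 92.47 tilt [-0.01   0.008]
d tool cm [-0.5 -0.7  3.2] turn 0.37
```

jog_arm:
  commands:
    - [0, 0, 0, 0, 9.4]
    - [0, 0, 0, 0, 9.4]
    - [0, 0, 0, 0, 9.4]

```text
time: 3.15
tcp_pos: [0.5079, -0.294, 0.063]
orientation: [0.002, -0.022, 1.0, -0.002]
ft_force: [-0.0, -0.2, -0.3]
finger_gap: 0.0939
```

```bash
python3 - <<'E'
from w import *
goto(r,(.5062,-.2942),.022,92.1)
E
```

```text
t 3.15 tcp [ 0.5079 -0.294   0.063 ] F [-0.  -0.2 -0.3] gap 0.0939 yaw_y 92.48 tilt [ 0.004 -0.003]
d tool cm [ 0.19 -0.    4.1 ] turn 0.38
```

jog_arm:
  commands:
    - [0, 0, 1, 0, 9.4]
    - [0, 0, 1, 0.2, 9.4]
    - [0, 0, 0.8, 0, 9.4]
    - [0, 0, 0.4, 0, 9.4]
    - [0, 0, 0.2, 0, 9.4]

```text
time: 3.57
tcp_pos: [0.5049, -0.2923, 0.0242]
orientation: [-0.001, -0.02, 1.0, 0.001]
ft_force: [0.2, 0.8, -0.2]
finger_gap: 0.0939
```

jog_arm:
  commands:
    - [0, 0, 0.1, 0, 9.4]
    - [0, 0, 0, 0, 9.4]
    - [0, 0, 0, 0, 9.4]

```text
time: 3.82
tcp_pos: [0.5061, -0.2932, 0.025]
orientation: [0.0, -0.02, 1.0, -0.0]
ft_force: [0.5, -0.2, 0.4]
finger_gap: 0.0937
```

```bash
python3 - <<'E'
from w import *
goto(r,(.5062,-.2942),.022,92.1)
E
```

```text
t 3.82 tcp [ 0.5061 -0.2932  0.025 ] F [ 0.5 -0.2  0.4] gap 0.0937 yaw_y 92.26 tilt [ 0. -0.]
d tool cm [-0.  -0.1  0.3] turn 0.16
```

jog_arm:
  commands:
    - [0, -0.1, 0.2, 0, 9.4]
    - [0, 0, 0.15, 0, 9.4]
    - [0, 0, 0, 0, 9.4]
    - [0, 0, 0, 0, 3]
    - [0, 0, 0, 0, 3]

```text
time: 4.23
tcp_pos: [0.506, -0.294, 0.0214]
orientation: [0.0, -0.02, 1.0, -0.0]
ft_force: [0.7, 0.7, 0.2]
finger_gap: 0.0839
```

jog_arm:
  commands:
    - [0, 0, 0, 0, 3]
    - [0, 0, 0, 0, 3]
    - [0, 0, 0, 0, 3]
    - [0, 0, 0, 0, 3]
    - [0, 0, 0, 0, 3]

```text
time: 4.65
tcp_pos: [0.506, -0.294, 0.0214]
orientation: [0.0, -0.02, 1.0, -0.0]
ft_force: [0.0, -0.1, 0.5]
finger_gap: 0.0505
```

jog_arm:
  commands:
    - [0, 0, 0, 0, 3]
    - [0, 0, 0, 0, 3]
    - [0, 0, 0, 0, 3]
    - [0, 0, 0, 0, 3]
    - [0, 0, 0, 0, 3]

```text
time: 5.07
tcp_pos: [0.506, -0.294, 0.0214]
orientation: [0.0, -0.02, 1.0, 0.0]
ft_force: [-0.5, -0.0, 0.2]
finger_gap: 0.0301
```

```bash
python3 - <<'E'
from w import *
goto(r,(.5062,-.2942),.022,92.1)
E
```

```text
t 5.07 tcp [ 0.506  -0.294   0.0214] F [-0.5 -0.   0.2] gap 0.0301 yaw_y 92.26 tilt [0. 0.]
d tool cm [-0.02 -0.02 -0.06] turn 0.16
```

The gap has closed to 30 mm, below the 40 mm slat width, so I look.

```bash
python3 - <<'E'
from w import *
wrist("w2",.018)
im,d=vision.get_image("scene");cv2.imwrite("pics/s2.png",im[:,:,::-1])
E
```

```text
[279. 203.] [  241    82    78   256 17545] z 0.0175 (array([ 490.61706543, -295.55831909]), 148.5393524169922, 39.48165512084961, 2.0217020511627197) [ 0.4819 -0.2958  0.018 ]
```

View pics/w2.png

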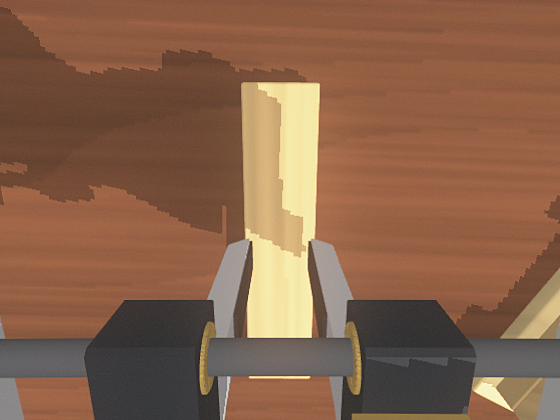

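View pics/s2.png

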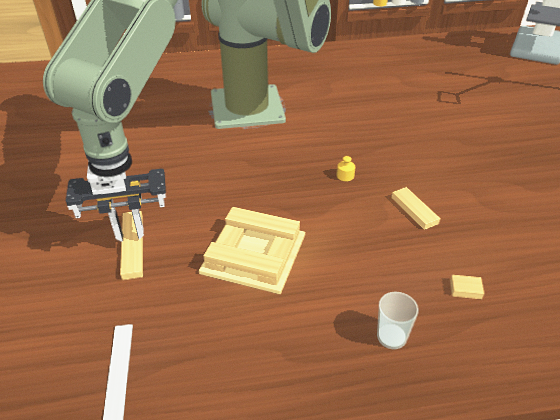

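jog_arm:
  commands:
    - [0, 0, 0, 0, 2.5]
    - [0, 0, 0, 0, 2.5]

```text
time: 5.33
tcp_pos: [0.506, -0.294, 0.0214]
orientation: [0.0, -0.02, 1.0, -0.0]
ft_force: [0.6, 0.9, 0.4]
finger_gap: 0.0256
```

```bash
python3 - <<'E'
from w import *
goto(r,(.506,-.294),.022,92.1)
f=np.load("w2.npz");m={k:f[k] for k in "KDRt"};P=cloud(m,f["d"])
for v in (235,245,255,270,300,330):
    print(v,[ (u,*P[v,u].round(3)) for u in (228,236,244,248,252,256,280,306,312,316,320,328,336)])
cv2.imwrite("pics/w2c.png",cv2.resize(f["im"][220:400,180:380,::-1],None,fx=3,fy=3))
E
```

```text
t 5.33 tcp [ 0.506  -0.294   0.0214] F [0.6 0.9 0.4] gap 0.0256 yaw_y 92.26 tilt [ 0. -0.]
d tool cm [ 0.   -0.   -0.06] turn 0.16
235 [(228, np.float64(0.506), np.float64(-0.327), np.float64(-0.0)), (236, np.float64(0.506), np.float64(-0.322), np.float64(0.001)), (244, np.float64(0.499), np.float64(-0.315), np.float64(0.017)), (248, np.float64(0.499), np.float64(-0.313), np.float64(0.017)), (252, np.float64(0.499), np.float64(-0.311), np.float64(0.017)), (256, np.float64(0.499), np.float64(-0.308), np.float64(0.017)), (280, np.float64(0.499), np.float64(-0.295), np.float64(0.016)), (306, np.float64(0.497), np.float64(-0.28), np.float64(0.018)), (312, np.float64(0.498), np.float64(-0.277), np.float64(0.017)), (316, np.float64(0.504), np.float64(-0.272), np.float64(-0.001)), (320, np.float64(0.504), np.float64(-0.27), np.float64(0.001)), (328, np.float64(0.504), np.float64(-0.265), np.float64(-0.001)), (336, np.float64(0.504), np.float64(-0.26), np.float64(-0.001))]
245 [(228, np.float64(0.498), np.float64(-0.322), np.float64(0.035)), (236, np.float64(0.497), np.float64(-0.317), np.fl
[... 3407 characters left out ...]
at64(0.574), np.float64(-0.316), np.float64(-0.001)), (248, np.float64(0.561), np.float64(-0.312), np.float64(0.017)), (252, np.float64(0.561), np.float64(-0.309), np.float64(0.017)), (256, np.float64(0.561), np.float64(-0.307), np.float64(0.017)), (280, np.float64(0.56), np.float64(-0.292), np.float64(0.018)), (306, np.float64(0.56), np.float64(-0.276), np.float64(0.017)), (312, np.float64(0.572), np.float64(-0.27), np.float64(-0.001)), (316, np.float64(0.571), np.float64(-0.268), np.float64(0.001)), (320, np.float64(0.507), np.float64(-0.28), np.float64(0.092)), (328, np.float64(0.501), np.float64(-0.278), np.float64(0.101)), (336, np.float64(0.496), np.float64(-0.277), np.float64(0.108))]
```

View pics/w2c.png

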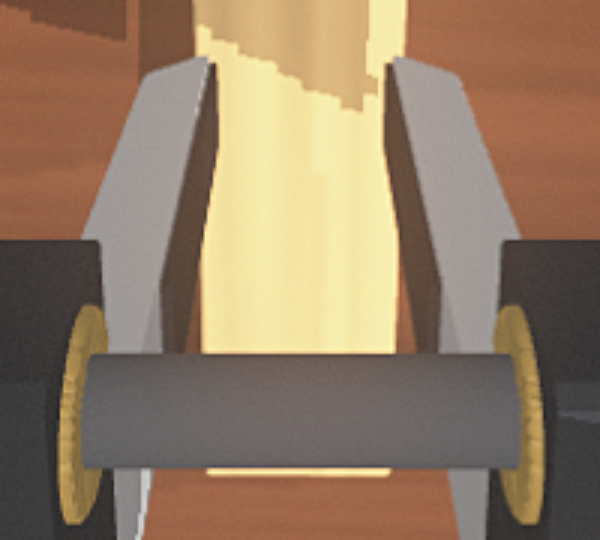

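```bash
python3 - <<'E'
from w import *
for n,tcp in(("w1",(.5047,-.2946,.1985)),("w2",(.506,-.294,.0214))):
    f=np.load(n+".npz");m={k:f[k] for k in "KDRt"};P=cloud(m,f["d"])
    print(n,"cam",(-m["R"].T@m["t"]).round(4),"rel tcp",(-m["R"].T@m["t"]-tcp).round(4), "fwd",m["R"][2].round(3))
    M=(f["d"]>0)&(abs(P[:,:,0]-tcp[0])<.03)&(abs(P[:,:,1]-tcp[1])<.08)&(P[:,:,2]>(.024 if n=="w2" else .05))
    Q=P[M]-tcp; 
    for y0,y1 in((-.08,0),(0,.08)):
        q=Q[(Q[:,1]>y0)&(Q[:,1]<y1)]; q=q[np.argsort(q[:,2])]
        print(q[:400:40].round(4).tolist())
E
```

```text
w1 cam [ 0.426  -0.2984  0.3829] rel tcp [-0.0787 -0.0038  0.1844] fwd [ 0.27   0.012 -0.963]
[[-0.0058, -0.0485, 0.0042], [-0.0074, -0.05, 0.0069], [0.0098, -0.0474, 0.0087], [-0.006, -0.0486, 0.0104], [0.0042, -0.0476, 0.0119], [0.0002, -0.0477, 0.013], [0.0064, -0.0476, 0.0144], [-0.0073, -0.057, 0.0155], [-0.0074, -0.0511, 0.0167], [-0.0073, -0.0518, 0.0178]]
[[-0.0096, 0.0476, 0.0042], [-0.0108, 0.0489, 0.0073], [-0.0097, 0.0464, 0.0089], [-0.0086, 0.0461, 0.0105], [-0.0104, 0.0482, 0.0119], [-0.0111, 0.0551, 0.0132], [-0.0052, 0.046, 0.0145], [0.0039, 0.0462, 0.0155], [-0.0113, 0.0489, 0.0167], [-0.0107, 0.0481, 0.018]]
w2 cam [ 0.427  -0.2979  0.2057] rel tcp [-0.079  -0.0039  0.1843] fwd [ 0.272  0.012 -0.962]
[[-0.0078, -0.0187, 0.0043], [-0.0082, -0.0221, 0.0084], [-0.0082, -0.0244, 0.0115], [0.0004, -0.0157, 0.0131], [-0.0088, -0.0198, 0.0152], [-0.0082, -0.0232, 0.0168], [-0.0078, -0.026, 0.0186], [-0.0085, -0.0224, 0.0199], [-0.008, -0.0256, 0.0217], [-0.008, -0.018, 0.0234]]
[[0.0008, 0.0144, 0.0044], [-0.0097, 0.0161, 0.0085], [-0.0097, 0.0154, 0.0113], [0.0014, 0.0143, 0.0133], [0.0034, 0.0143, 0.0151], [-0.0101, 0.0204, 0.0171], [-0.0083, 0.0148, 0.0186], [-0.0099, 0.0246, 0.0201], [-0.0101, 0.0243, 0.0219], [-0.0099, 0.0163, 0.0235]]
```

The depth data put the fingertips about 4 mm behind the reported TCP, not 17 mm ahead. So the jaws closed above the slat and touched nothing. I open and go lower gently while watching the force.

jog_arm:
  commands:
    - [0, 0, 0, 0, 9.4]
    - [0, 0, 0, 0, 9.4]
    - [0, 0, 0, 0, 9.4]
    - [0, 0, 0, 0, 9.4]
    - [0, 0, 0, 0, 9.4]

```text
time: 5.75
tcp_pos: [0.506, -0.294, 0.0213]
orientation: [-0.0, -0.02, 1.0, 0.0]
ft_force: [1.0, 0.1, 0.1]
finger_gap: 0.0551
```

jog_arm:
  commands:
    - [0, 0, 0, 0, 9.4]
    - [0, 0, 0, 0, 9.4]
    - [0, 0, 0, 0, 9.4]
    - [0, 0, 0, 0, 9.4]
    - [0, 0, 0, 0, 9.4]

```text
time: 6.17
tcp_pos: [0.506, -0.294, 0.0213]
orientation: [0.0, -0.02, 1.0, -0.0]
ft_force: [-0.1, 0.8, 1.1]
finger_gap: 0.0885
```

jog_arm:
  commands:
    - [0, -0.1, 0.4, 0.2, 9.4]
    - [0, 0, 0.4, 0, 9.4]
    - [0, 0, 0.3, 0, 9.4]
    - [0, 0, 0.1, 0, 9.4]
    - [0, 0, 0, 0, 9.4]

```text
time: 6.58
tcp_pos: [0.5055, -0.2946, 0.0086]
orientation: [-0.001, -0.018, 1.0, 0.0]
ft_force: [0.5, 0.4, 0.7]
finger_gap: 0.0938
```

```bash
python3 - <<'E'
from w import *
goto(r,(.506,-.2945),.001,92.1)
wrist("w3",.018)
f=np.load("w3.npz");m={k:f[k] for k in "KDRt"};P=cloud(m,f["d"])
M=(f["d"]>0)&(abs(P[:,:,0]-.506)<.03)&(abs(P[:,:,1]+.294)<.08)&(abs(P[:,:,1]+.294)>.04)
Q=P[M];Q=Q[Q[:,2]>.004];print(Q[np.argsort(Q[:,2])][:300:30].round(4).tolist())
E
```

```text
t 6.58 tcp [ 0.5055 -0.2946  0.0086] F [0.5 0.4 0.7] gap 0.0938 yaw_y 92.06 tilt [-0.001  0.001]
d tool cm [-0.05  0.01  0.76] turn -0.04
[280. 205.] [  239    82    84   256 19509] z 0.0175 (array([ 485.7906189 , -295.73892212]), 138.28433227539062, 39.443359375, 2.0176315307617188) [ 0.4788 -0.296   0.018 ]
[280. 385.] [ 247  376   67   19 1243] z 0.0174 (array([ 588.00030518, -292.13623047]), 39.29894256591797, 12.93742561340332, -88.03258919715881) [ 0.5879 -0.2922  0.018 ]
[[0.5027, -0.3427, 0.013], [0.5087, -0.2484, 0.0146], [0.5059, -0.3422, 0.0152], [0.4953, -0.2473, 0.0159], [0.4985, -0.2488, 0.0167], [0.5155, -0.342, 0.0173], [0.5066, -0.2483, 0.0179], [0.5051, -0.2486, 0.0186], [0.5117, -0.342, 0.0191], [0.4983, -0.249, 0.0197]]
```

View pics/w3.png

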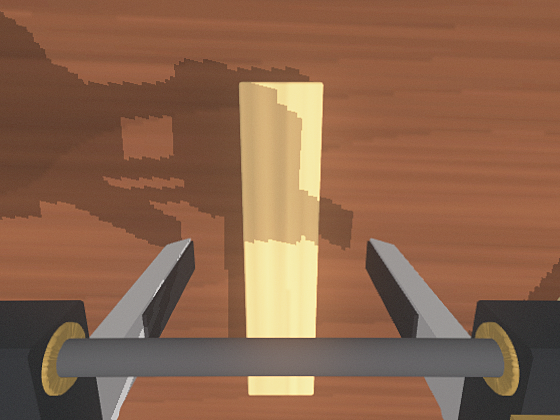

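jog_arm:
  commands:
    - [0, 0, 0.4, 0, 9.4]
    - [0, 0, 0.2, 0, 9.4]
    - [0, 0, 0.15, 0, 9.4]
    - [0, 0, 0, 0, 6]
    - [0, 0, 0, 0, 3]

```text
time: 7.05
tcp_pos: [0.5059, -0.2949, 0.0017]
orientation: [-0.0, -0.018, 1.0, 0.0]
ft_force: [-0.5, -0.4, 0.3]
finger_gap: 0.0841
```

jog_arm:
  commands:
    - [0, 0, 0, 0, 3]
    - [0, 0, 0, 0, 3]
    - [0, 0, 0, 0, 3]
    - [0, 0, 0, 0, 3]
    - [0, 0, 0, 0, 3]

```text
time: 7.47
tcp_pos: [0.5061, -0.2951, 0.002]
orientation: [0.0, -0.018, 1.0, -0.0]
ft_force: [0.0, 0.2, 0.4]
finger_gap: 0.0508
```

jog_arm:
  commands:
    - [0, 0, 0, 0, 3]
    - [0, 0, 0, 0, 3]
    - [0, 0, 0, 0, 3]
    - [0, 0, 0, 0, 3]

```text
time: 7.8
tcp_pos: [0.5061, -0.295, 0.0019]
orientation: [0.0, -0.018, 1.0, 0.0]
ft_force: [-0.7, -0.3, 1.1]
finger_gap: 0.0393
```

```bash
python3 - <<'E'
from w import *
goto(r,(.506,-.2945),.1,92.1)
wrist("w4",.018)
E
```

```text
t 7.80 tcp [ 0.5061 -0.295   0.0019] F [-0.7 -0.3  1.1] gap 0.0393 yaw_y 92.06 tilt [0. 0.]
d tool cm [ 0.01  0.05 -9.81] turn -0.04
[280. 204.] [  236    80    88   258 20468] z 0.0175 (array([ 483.63891602, -296.27609253]), 133.87277221679688, 39.86812973022461, 2.0807907581329346) [ 0.4768 -0.2967  0.018 ]
[280. 389.] [ 246  376   69   28 1838] z 0.0174 (array([ 585.59527588, -292.7744751 ]), 39.13470458984375, 18.825016021728516, -87.99415278434753) [ 0.5852 -0.2929  0.018 ]
[531. 404.] [515 382  30  38 516] z 0.0158 (array([ 587.43060303, -148.81359863]), 26.122644424438477, 13.515149116516113, 2.8535027503967285) [ 0.59   -0.1467  0.018 ]
```

View pics/w4.png

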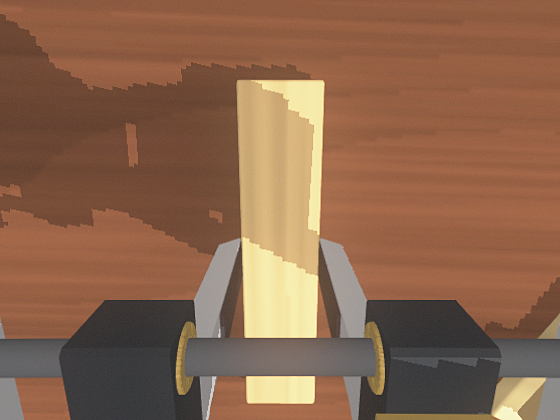

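The jaws hold the long slat with a 39.3 mm gap and sit at its centre. I lift it.

jog_arm:
  commands:
    - [0, 0, -0.5, 0, 3]
    - [0, 0, -1.5, 0, 3]
    - [0, 0, -3, 0, 3]
    - [0, 0, -3, 0, 3]
    - [0, 0, -2.5, 0, 3]

```text
time: 8.27
tcp_pos: [0.5062, -0.2952, 0.1088]
orientation: [0.0, -0.018, 1.0, -0.0]
ft_force: [0.8, -0.4, -0.8]
finger_gap: 0.0403
```

jog_arm:
  commands:
    - [0, 0, -1.5, 7, 3]
    - [0, 0, 0, 7, 3]
    - [0, 0, 0, 7, 3]
    - [0, 0, 0, 7, 3]
    - [0, 0, 0, 1, 3]

```text
time: 8.68
tcp_pos: [0.506, -0.295, 0.1223]
orientation: [0.0, 0.234, 0.972, -0.0]
ft_force: [0.6, 0.3, -0.9]
finger_gap: 0.0398
```

```bash
python3 - <<'E'
from w import *
goto(r,(.5672,-.0488),.12,63)
E
```

```text
t 8.68 tcp [ 0.506  -0.295   0.1223] F [ 0.6  0.3 -0.9] gap 0.0398 yaw_y 62.91 tilt [ 0. -0.]
d tool cm [ 5.76 24.71  0.22] turn -0.09
```

jog_arm:
  commands:
    - [0.4, 1.5, 0, 0, 3]
    - [0.7, 3, 0, 0, 3]
    - [0.7, 3.1, 0, 0, 3]
    - [0.7, 3.1, 0, 0, 3]
    - [0.7, 3.1, 0, 0, 3]

```text
time: 9.1
tcp_pos: [0.54, -0.1551, 0.1217]
orientation: [-0.0, 0.232, 0.973, 0.0]
ft_force: [0.3, -1.0, 0.1]
finger_gap: 0.0392
```

jog_arm:
  commands:
    - [0.7, 3, 0, 0, 3]
    - [0.7, 3, 0, 0, 3]
    - [0.7, 2.9, 0, 0, 3]
    - [0.3, 1.5, 0, 0, 3]
    - [0.1, 0.5, 0, 0, 3]

```text
time: 9.52
tcp_pos: [0.5671, -0.0451, 0.1217]
orientation: [-0.0, 0.23, 0.973, 0.001]
ft_force: [-0.7, 0.1, -0.4]
finger_gap: 0.0395
```

jog_arm:
  commands:
    - [0, 0, 0, 0, 3]
    - [0, 0, 0, 0, 3]
    - [0, 0, 0, 0, 3]

```text
time: 9.77
tcp_pos: [0.5668, -0.0498, 0.1218]
orientation: [-0.0, 0.233, 0.972, -0.0]
ft_force: [-0.3, 0.1, -0.7]
finger_gap: 0.0396
```

```bash
python3 - <<'E'
from w import *
goto(r,(.5672,-.0488),.12,63)
wrist("w5",.048)
wrist("w5",.018)
E
```

```text
t 9.77 tcp [ 0.5668 -0.0498  0.1218] F [-0.3  0.1 -0.7] gap 0.0396 yaw_y 63.05 tilt [-0. -0.]
d tool cm [0.01 0.11 0.18] turn 0.05
[208. 139.] [ 178  112   61   56 3215] z 0.0474 (array([495.43173218, -71.53175354]), 41.424251556396484, 39.082157135009766, 63.09152603149414) [ 0.4951 -0.0714  0.048 ]
[354. 140.] [ 321  112   69   57 3706] z 0.0475 (array([543.28509521,  21.79855347]), 47.11076736450195, 39.83052062988281, 63.020912170410156) [0.5428 0.0219 0.048 ]
[198. 269.] [189 253  26  48 655] z 0.0472 (array([ 580.91082764, -134.98181152]), 45.71239471435547, 17.489315032958984, -52.09406661987305) [ 0.5802 -0.1301  0.048 ]
[364. 272.] [346 253  31  48 927] z 0.0474 (array([644.92602539, -10.32631588]), 46.60608673095703, 21.47710418701172, -2.238037109375) [ 0.6424 -0.0128  0.048 ]
```

View pics/w5.png

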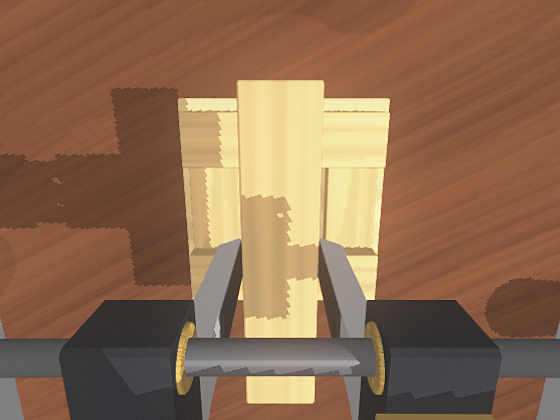

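The picture shows the slat crosswise over the top pair (rows 112-168 and 250-300), within 2 mm of centre. I correct that and lower it.

jog_arm:
  commands:
    - [-0.1, 0.2, 1, 0, 3]
    - [0, 0, 1.5, 0, 3]
    - [0, 0, 1.5, 0, 3]
    - [0, 0, 1, 0, 3]
    - [0, 0, 0.6, 0, 3]

```text
time: 10.28
tcp_pos: [0.5675, -0.0479, 0.0636]
orientation: [-0.002, 0.233, 0.972, 0.0]
ft_force: [0.0, -0.6, -0.2]
finger_gap: 0.0397
```

jog_arm:
  commands:
    - [0, 0, 0.4, 0, 3]
    - [0, 0, 0.3, 0, 3]
    - [0, 0, 0.2, 0, 3]
    - [0, 0, 0, 0, 3]
    - [0, 0, 0, 0, 3]

```text
time: 10.7
tcp_pos: [0.5694, -0.0478, 0.0574]
orientation: [0.001, 0.233, 0.973, -0.0]
ft_force: [-0.1, 0.7, -0.1]
finger_gap: 0.0397
```

```bash
python3 - <<'E'
from w import *
goto(r,(.5685,-.0486),.05,63)
E
```

```text
t 10.70 tcp [ 0.5694 -0.0478  0.0574] F [-0.1  0.7 -0.1] gap 0.0397 yaw_y 63.07 tilt [ 0.001 -0.   ]
d tool cm [ 0.04 -0.12  0.74] turn 0.07
```

jog_arm:
  commands:
    - [0, -0.1, 0.3, 0, 3]
    - [0, 0, 0.1, 0, 3]
    - [0, 0, 0.1, 0, 3]
    - [0, 0, 0, 0, 3]

```text
time: 11.03
tcp_pos: [0.5683, -0.0485, 0.0517]
orientation: [-0.0, 0.233, 0.972, 0.0]
ft_force: [0.8, -0.8, -0.0]
finger_gap: 0.0395
```

jog_arm:
  commands:
    - [0, 0, 0.1, 0, 3]
    - [0, 0, 0.05, 0, 3]
    - [0, 0, 0, 0, 3]

```text
time: 11.28
tcp_pos: [0.5684, -0.0485, 0.0502]
orientation: [-0.0, 0.233, 0.972, 0.0]
ft_force: [0.5, -0.3, -0.6]
finger_gap: 0.0397
```

jog_arm:
  commands:
    - [0, 0, 0.05, 0, 3]
    - [0, 0, 0, 0, 3]

```text
time: 11.45
tcp_pos: [0.5686, -0.0486, 0.0499]
orientation: [0.0, 0.233, 0.972, 0.0]
ft_force: [0.4, -0.3, 0.4]
finger_gap: 0.0395
```

```bash
python3 - <<'E'
from w import *
goto(r,(.5685,-.0486),.05,63)
E
```

```text
t 11.45 tcp [ 0.5686 -0.0486  0.0499] F [ 0.4 -0.3  0.4] gap 0.0395 yaw_y 63.06 tilt [ 0. -0.]
d tool cm [ 0.   -0.01 -0.01] turn 0.06
```

jog_arm:
  commands:
    - [0, 0, 0.05, 0, 3]
    - [0, 0, 0, 0, 3]

```text
time: 11.62
tcp_pos: [0.5686, -0.0486, 0.0499]
orientation: [0.0, 0.233, 0.972, -0.0]
ft_force: [-1.1, -0.2, 2.7]
finger_gap: 0.0398
```

jog_arm:
  commands:
    - [0, 0, 0.05, 0, 3]
    - [0, 0, 0, 0, 3]

```text
time: 11.78
tcp_pos: [0.5686, -0.0486, 0.0499]
orientation: [0.0, 0.233, 0.973, -0.0]
ft_force: [-2.6, 1.1, 7.1]
finger_gap: 0.0393
```

jog_arm:
  commands:
    - [0, 0, 0.05, 0, 3]
    - [0, 0, 0, 0, 3]

```text
time: 11.95
tcp_pos: [0.5686, -0.0486, 0.0499]
orientation: [0.0, 0.233, 0.973, -0.0]
ft_force: [-3.5, 1.1, 9.1]
finger_gap: 0.0399
```

Contact is confirmed: 9 N up with no further motion. I ease off and release.

jog_arm:
  commands:
    - [0, 0, -0.12, 0, 3]
    - [0, 0, 0, 0, 3]
    - [0, 0, 0, 0, 6.5]
    - [0, 0, 0, 0, 6.5]
    - [0, 0, 0, 0, 6.5]

```text
time: 12.37
tcp_pos: [0.5683, -0.0485, 0.0491]
orientation: [-0.0, 0.233, 0.972, 0.0]
ft_force: [-0.4, 0.2, -0.6]
finger_gap: 0.0561
```

jog_arm:
  commands:
    - [0, 0, 0, 0, 6.5]
    - [0, 0, 0, 0, 6.5]
    - [0, 0, -0.5, 0, 6.5]
    - [0, 0, -1, 0, 6.5]
    - [0, 0, -2, 0, 9.4]

```text
time: 12.78
tcp_pos: [0.5664, -0.0481, 0.0832]
orientation: [-0.003, 0.233, 0.972, -0.0]
ft_force: [-0.3, -0.2, -0.4]
finger_gap: 0.0686
```

jog_arm:
  commands:
    - [0, 0, -3.5, 0, 9.4]
    - [0, 0, -4, 0, 9.4]
    - [0, 0, -3, 0, 9.4]
    - [0, 0, -1, 0, 9.4]
    - [0, 0, 0, 0, 9.4]

```text
time: 13.2
tcp_pos: [0.5713, -0.0492, 0.2046]
orientation: [0.005, 0.233, 0.972, -0.0]
ft_force: [0.4, 0.2, 0.5]
finger_gap: 0.094
```

jog_arm:
  commands:
    - [0, 0, 0, 0, 9.4]
    - [0, 0, 0, 0, 9.4]

```text
time: 13.37
tcp_pos: [0.5669, -0.0482, 0.1972]
orientation: [-0.002, 0.233, 0.972, -0.0]
ft_force: [-0.6, 0.5, 0.2]
finger_gap: 0.0942
```

```bash
python3 - <<'E'
from w import *
goto(r,(.495,.3195),.2,108.6)
wrist("w6",.066)
wrist("w6b",.048)
E
```

```text
t 13.37 tcp [ 0.5669 -0.0482  0.1972] F [-0.6  0.5  0.2] gap 0.0942 yaw_y 63.06 tilt [-0.004  0.001]
d tool cm [23.07 29.52 -0.21] turn -45.54
[280. 187.] [ 258   94   46  191 8266] z 0.0655 (array([568.59783936, -49.20026398]), 179.0194549560547, 39.736759185791016, -26.936477661132812) [ 0.5627 -0.0462  0.066 ]
[229. 134.] [ 200  112   58   45 2534] z 0.0474 (array([498.209198  , -66.83119202]), 52.86214065551758, 40.02109909057617, 63.10110855102539) [ 0.4978 -0.0664  0.048 ]
[332. 134.] [ 303  112   60   45 2610] z 0.0475 (array([541.48687744,  18.37717247]), 53.84444808959961, 40.020633697509766, 63.04362487792969) [0.5412 0.0185 0.048 ]
[233. 243.] [ 206  225   54   38 1995] z 0.0474 (array([ 594.87127686, -115.95585632]), 53.093711853027344, 39.894798278808594, 63.053932189941406) [ 0.5946 -0.1157  0.048 ]
[328. 244.] [ 301  225   55   39 2051] z 0.0475 (array([638.62103271, -31.03918457]), 53.77106857299805, 41.00463104248047, 63.09170913696289) [ 0.6386 -0.031   0.048 ]
```

View pics/w6.png

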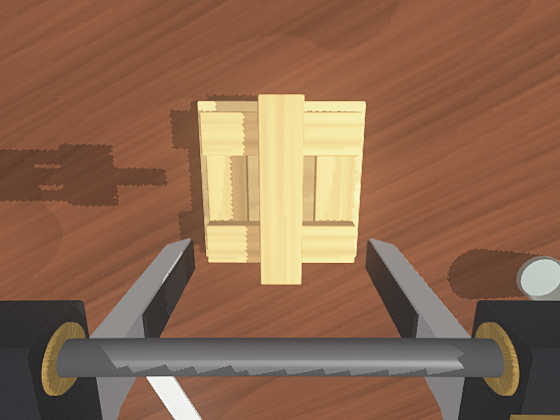

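The long slat is centred within 0.5 mm of the pier (cols 258-304, rows 94-285) and aligned. Now the short one.

jog_arm:
  commands:
    - [0, 0, 0, -6.5, 9.4]
    - [0, 0, 0, -6.5, 9.4]
    - [0, 0, 0, -6.5, 9.4]
    - [0, 0, 0, -6.5, 9.4]
    - [0, 0, 0, -6.5, 9.4]

```text
time: 13.88
tcp_pos: [0.5672, -0.0483, 0.1972]
orientation: [-0.002, -0.051, 0.999, 0.001]
ft_force: [0.9, 0.3, 0.6]
finger_gap: 0.0936
```

jog_arm:
  commands:
    - [0, 0, 0, -6.5, 9.4]
    - [0, 0, 0, -6.5, 9.4]
    - [0, 0, 0, 0, 9.4]

```text
time: 14.13
tcp_pos: [0.5673, -0.0483, 0.1974]
orientation: [-0.002, -0.162, 0.987, 0.001]
ft_force: [0.3, -0.1, -0.5]
finger_gap: 0.0938
```

```bash
python3 - <<'E'
from w import *
goto(r,(.4945,.319),.2,108.6)
E
```

```text
t 14.13 tcp [ 0.5673 -0.0483  0.1974] F [ 0.3 -0.1 -0.5] gap 0.0938 yaw_y 108.66 tilt [-0.004  0.001]
d tool cm [-4.86 37.13 -0.2 ] turn 0.06
```

jog_arm:
  commands:
    - [-0.3, 2, 0, 0, 9.4]
    - [-0.5, 3.8, 0, 0, 9.4]
    - [-0.5, 3.8, 0, 0, 9.4]
    - [-0.5, 3.8, 0, 0, 9.4]
    - [-0.5, 3.8, 0, 0, 9.4]

```text
time: 14.55
tcp_pos: [0.5342, 0.1231, 0.1982]
orientation: [-0.001, -0.159, 0.987, 0.0]
ft_force: [0.8, -1.0, -0.1]
finger_gap: 0.0939
```

jog_arm:
  commands:
    - [-0.5, 3.8, 0, 0, 9.4]
    - [-0.5, 3.8, 0, 0, 9.4]
    - [-0.5, 3.8, 0, 0, 9.4]
    - [-0.5, 3.5, 0, 0, 9.4]
    - [-0.5, 2.8, 0, 0, 9.4]

```text
time: 14.97
tcp_pos: [0.501, 0.2999, 0.1981]
orientation: [-0.001, -0.16, 0.987, 0.0]
ft_force: [-0.2, 0.5, 0.7]
finger_gap: 0.0939
```

jog_arm:
  commands:
    - [0, 1.6, 0, 0, 9.4]
    - [0, 0.6, 0, 0, 9.4]
    - [0, 0, 0, 0, 9.4]
    - [0, 0, 0, 0, 9.4]
    - [0, 0, 0, 0, 9.4]

```text
time: 15.38
tcp_pos: [0.4961, 0.3171, 0.1991]
orientation: [-0.0, -0.16, 0.987, -0.0]
ft_force: [-1.1, -0.5, -1.0]
finger_gap: 0.0941
```

```bash
python3 - <<'E'
from w import *
goto(r,(.4945,.319),.2,108.6)
wrist("w7",.018)
E
```

```text
t 15.38 tcp [0.4961 0.3171 0.1991] F [-1.1 -0.5 -1. ] gap 0.0941 yaw_y 108.44 tilt [-0.001 -0.001]
d tool cm [ 0.09  0.23 -0.09] turn -0.16
[284. 178.] [ 266  124   39  111 4062] z 0.0176 (array([493.64120483, 321.43859863]), 117.91348266601562, 39.78989791870117, 18.442087173461914) [0.4914 0.3201 0.018 ]
```

View pics/w7.png

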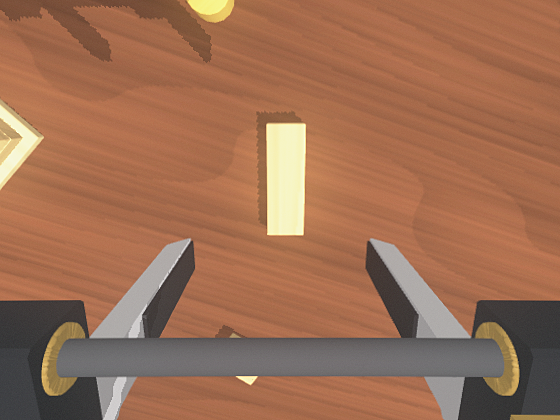

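The short slat is at cols 266-305, rows 124-235, aligned with the jaws and 5 mm to one side. I correct that and descend.

jog_arm:
  commands:
    - [0.1, 0.5, 2, 0, 9.4]
    - [0, 0, 3.5, 0, 9.4]
    - [0, 0, 4, 0, 9.4]
    - [0, 0, 3.5, 0, 9.4]
    - [0, 0, 2, 0, 9.4]

```text
time: 15.85
tcp_pos: [0.4911, 0.3201, 0.0453]
orientation: [-0.003, -0.16, 0.987, -0.001]
ft_force: [-0.2, -0.3, 0.3]
finger_gap: 0.0939
```

jog_arm:
  commands:
    - [0, 0, 1, 0, 9.4]
    - [0, 0, 0.3, 0, 9.4]
    - [0, 0, 0, 0, 9.4]
    - [0, 0, 0, 0, 9.4]
    - [0, 0, 0, 0, 9.4]

```text
time: 16.27
tcp_pos: [0.4954, 0.3235, 0.0389]
orientation: [0.002, -0.161, 0.987, 0.001]
ft_force: [0.0, 0.8, -0.1]
finger_gap: 0.0938
```

```bash
python3 - <<'E'
from w import *
goto(r,(.4936,.3214),.002,108.44)
wrist("w8",.018)
E
```

```text
t 16.27 tcp [0.4954 0.3235 0.0389] F [ 0.   0.8 -0.1] gap 0.0938 yaw_y 108.54 tilt [0.004 0.002]
d tool cm [ 0.25 -0.15  3.69] turn 0.1
[278. 224.] [  244   135    70   183 11746] z 0.0175 (array([493.10952759, 321.2585144 ]), 118.7361831665039, 39.61321258544922, 18.39377784729004) [0.489  0.3199 0.018 ]
```

jog_arm:
  commands:
    - [0.1, -0.1, 0.8, 0, 9.4]
    - [0, 0, 1, 0, 9.4]
    - [0, 0, 0.8, 0, 9.4]
    - [0, 0, 0.4, 0, 9.4]
    - [0, 0, 0.2, 0, 9.4]

```text
time: 16.73
tcp_pos: [0.4914, 0.321, 0.0028]
orientation: [-0.001, -0.161, 0.987, -0.0]
ft_force: [-0.1, -0.4, 0.3]
finger_gap: 0.0938
```

jog_arm:
  commands:
    - [0, 0, 0, 0, 9.4]
    - [0, 0, 0, 0, 9.4]
    - [0, 0, 0, 0, 9.4]

```text
time: 16.98
tcp_pos: [0.493, 0.3218, 0.0048]
orientation: [0.0, -0.161, 0.987, 0.0]
ft_force: [-0.1, -0.6, -0.9]
finger_gap: 0.0941
```

```bash
python3 - <<'E'
from w import *
goto(r,(.4934,.3213),.002,108.44)
E
```

```text
t 16.98 tcp [0.493  0.3218 0.0048] F [-0.1 -0.6 -0.9] gap 0.0941 yaw_y 108.56 tilt [0.001 0.   ]
d tool cm [-0.02 -0.06  0.28] turn 0.12
```

jog_arm:
  commands:
    - [0, -0.05, 0.15, 0.1, 9.4]
    - [0, 0, 0.1, 0, 9.4]
    - [0, 0, 0, 0, 9.4]
    - [0, 0, 0, 0, 6]
    - [0, 0, 0, 0, 3]

```text
time: 17.4
tcp_pos: [0.4929, 0.3211, 0.0021]
orientation: [0.0, -0.16, 0.987, 0.0]
ft_force: [-0.9, -0.4, -0.4]
finger_gap: 0.0839
```

jog_arm:
  commands:
    - [0, 0, 0, 0, 3]
    - [0, 0, 0, 0, 3]
    - [0, 0, 0, 0, 3]
    - [0, 0, 0, 0, 3]
    - [0, 0, 0, 0, 3]

```text
time: 17.82
tcp_pos: [0.4928, 0.3211, 0.002]
orientation: [-0.0, -0.16, 0.987, -0.0]
ft_force: [0.2, -0.2, -0.6]
finger_gap: 0.0505
```

jog_arm:
  commands:
    - [0, 0, 0, 0, 3]
    - [0, 0, 0, 0, 3]
    - [0, 0, 0, 0, 3]
    - [0, 0, 0, 0, 3]

```text
time: 18.15
tcp_pos: [0.4929, 0.3211, 0.002]
orientation: [-0.0, -0.16, 0.987, 0.0]
ft_force: [-0.9, 0.6, -0.3]
finger_gap: 0.04
```

```bash
python3 - <<'E'
from w import *
goto(r,(.4934,.3213),.002,108.44)
wrist("w9",.018)
E
```

```text
t 18.15 tcp [0.4929 0.3211 0.002 ] F [-0.9  0.6 -0.3] gap 0.0400 yaw_y 108.46 tilt [-0.  0.]
d tool cm [-0.06  0.    0.  ] turn 0.02
[278. 232.] [  238   148    84   190 12729] z 0.0175 (array([486.01434326, 318.28125   ]), 103.72581481933594, 40.01283264160156, 18.50116729736328) [0.4786 0.3147 0.018 ]
```

jog_arm:
  commands:
    - [0, 0, -0.5, 0, 3]
    - [0, 0, -1.5, 0, 3]
    - [0, 0, -3, 0, 3]
    - [0, 0, -3.5, 0, 3]
    - [0, 0, -3.5, 0, 3]

```text
time: 18.62
tcp_pos: [0.4919, 0.3206, 0.1227]
orientation: [-0.001, -0.16, 0.987, -0.0]
ft_force: [0.5, 0.4, -0.0]
finger_gap: 0.0396
```

jog_arm:
  commands:
    - [0, 0, -2, 0, 3]
    - [0, 0, 0, -6.4, 3]
    - [0, 0, 0, -6.4, 3]
    - [0, 0, 0, -6.4, 3]
    - [0, 0, 0, 0, 3]

```text
time: 19.03
tcp_pos: [0.4929, 0.321, 0.1426]
orientation: [0.0, -0.324, 0.946, -0.0]
ft_force: [-0.9, -1.0, -1.7]
finger_gap: 0.0395
```

```bash
python3 - <<'E'
from w import *
goto(r,(.5685,-.049),.14,153.05)
print(r.get_state()["joint_pos"].round(3))
E
```

```text
t 19.03 tcp [0.4929 0.321  0.1426] F [-0.9 -1.  -1.7] gap 0.0395 yaw_y 127.76 tilt [0.001 0.   ]
d tool cm [ 16.68 -33.88   0.26] turn -25.29
[ 0.43   0.285  1.568 -0.     1.288 -1.8  ]
```

A -27° jaw direction keeps joint 6 within its range, where 153° would pass it. So I turn the other way, about +154.7°, since a half turn gives the same placing.

jog_arm:
  commands:
    - [0, 0, 0, 4, 3]
    - [0, 0, 0, 7, 3]
    - [0, 0, 0, 7, 3]
    - [0, 0, 0, 7, 3]
    - [0, 0, 0, 7, 3]

```text
time: 19.45
tcp_pos: [0.4927, 0.321, 0.142]
orientation: [-0.0, -0.045, 0.999, -0.0]
ft_force: [0.3, -0.2, -1.0]
finger_gap: 0.0397
```

jog_arm:
  commands:
    - [0, 0, 0, 7, 3]
    - [0, 0, 0, 7, 3]
    - [0, 0, 0, 7, 3]
    - [0, 0, 0, 7, 3]
    - [0, 0, 0, 7, 3]

```text
time: 19.87
tcp_pos: [0.4927, 0.321, 0.1419]
orientation: [-0.0, 0.258, 0.966, -0.0]
ft_force: [0.2, 0.1, -0.9]
finger_gap: 0.0395
```

jog_arm:
  commands:
    - [0, 0, 0, 7, 3]
    - [0, 0, 0, 7, 3]
    - [0, 0, 0, 7, 3]
    - [0, 0, 0, 7, 3]
    - [0, 0, 0, 7, 3]

```text
time: 20.28
tcp_pos: [0.4927, 0.321, 0.142]
orientation: [-0.0, 0.536, 0.844, -0.0]
ft_force: [0.4, -1.0, -0.9]
finger_gap: 0.0397
```

jog_arm:
  commands:
    - [0, 0, 0, 7, 3]
    - [0, 0, 0, 7, 3]
    - [0, 0, 0, 7, 3]
    - [0, 0, 0, 7, 3]
    - [0, 0, 0, 7, 3]

```text
time: 20.7
tcp_pos: [0.4926, 0.321, 0.142]
orientation: [-0.0, 0.765, 0.644, -0.0]
ft_force: [0.5, -0.5, -0.5]
finger_gap: 0.0398
```

jog_arm:
  commands:
    - [0, 0, 0, 7, 3]
    - [0, 0, 0, 7, 3]
    - [0, 0, 0, 3.7, 3]
    - [0, 0, 0, 0, 3]

```text
time: 21.03
tcp_pos: [0.4927, 0.321, 0.142]
orientation: [0.0, 0.854, 0.521, -0.0]
ft_force: [0.8, 1.1, -1.1]
finger_gap: 0.0398
```

```bash
python3 - <<'E'
from w import *
goto(r,(.5685,-.049),.14,-26.95)
print(r.get_state()["joint_pos"].round(3))
E
```

```text
t 21.03 tcp [0.4927 0.321  0.142 ] F [ 0.8  1.1 -1.1] gap 0.0398 yaw_y -27.25 tilt [-0. -0.]
d tool cm [-29.42  23.68   0.2 ] turn -0.3
[ 0.43   0.286  1.568 -0.     1.288  0.906]
```

jog_arm:
  commands:
    - [-1.5, 1.2, 0, -0.3, 3]
    - [-3, 2.4, 0, 0, 3]
    - [-3, 2.4, 0, 0, 3]
    - [-3, 2.4, 0, 0, 3]
    - [-3, 2.4, 0, 0, 3]

```text
time: 21.45
tcp_pos: [0.5284, 0.1505, 0.1421]
orientation: [0.0, 0.851, 0.525, 0.0]
ft_force: [0.7, -0.3, -2.0]
finger_gap: 0.0394
```

jog_arm:
  commands:
    - [-3, 2.4, 0, 0, 3]
    - [-3, 2.4, 0, 0, 3]
    - [-3, 2.4, 0, 0, 3]
    - [-3, 2.4, 0, 0, 3]
    - [-2, 1.7, 0, 0, 3]

```text
time: 21.87
tcp_pos: [0.5667, -0.0274, 0.1423]
orientation: [0.001, 0.852, 0.524, -0.0]
ft_force: [0.7, 0.3, -0.8]
finger_gap: 0.0397
```

jog_arm:
  commands:
    - [-1.3, 1, 0, 0, 3]
    - [-0.6, 0.6, 0, 0, 3]
    - [0, 0, 0, 0, 3]
    - [0, 0, 0, 0, 3]
    - [0, 0, 0, 0, 3]

```text
time: 22.28
tcp_pos: [0.5718, -0.0468, 0.1419]
orientation: [-0.0, 0.851, 0.525, -0.0]
ft_force: [0.2, 0.3, -0.3]
finger_gap: 0.0398
```

```bash
python3 - <<'E'
from w import *
goto(r,(.5685,-.049),.07,-26.95)
wrist("w10",.066)
wrist("w10b",.158)
E
```

```text
t 22.28 tcp [ 0.5718 -0.0468  0.1419] F [ 0.2  0.3 -0.3] gap 0.0398 yaw_y -26.67 tilt [-0.001  0.001]
d tool cm [-0.35 -0.19  7.19] turn 0.28
[200. 213.] [ 160  188   81   51 3955] z 0.0654 (array([516.59472656, -21.50209618]), 60.174095153808594, 40.205867767333984, -26.647872924804688) [ 0.5167 -0.0213  0.066 ]
[357. 214.] [ 319  189   78   51 3816] z 0.0654 (array([623.59069824, -76.07041931]), 57.80641174316406, 40.25497055053711, -26.648944854736328) [ 0.6237 -0.0757  0.066 ]
[280. 240.] [  238   148    84   190 14658] z 0.1573 (array([575.33001709, -40.58777618]), 103.52559661865234, 39.90193557739258, 63.49544143676758) [ 0.5769 -0.037   0.158 ]
```

View pics/w10.png

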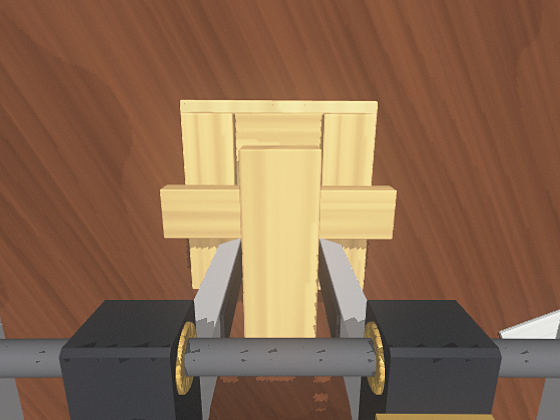

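The picture shows the short slat crosswise over the long one (long slat at rows 188-240), about 3 mm off. I correct and lower.

jog_arm:
  commands:
    - [-0.2, -0.17, 1, 0.3, 3]
    - [0, 0, 1.5, 0, 3]
    - [0, 0, 1.5, 0, 3]
    - [0, 0, 1, 0, 3]
    - [0, 0, 0.6, 0, 3]

```text
time: 22.8
tcp_pos: [0.5681, -0.0483, 0.0838]
orientation: [-0.001, 0.853, 0.522, -0.001]
ft_force: [-1.1, -0.1, -0.8]
finger_gap: 0.0398
```

jog_arm:
  commands:
    - [0, 0, 0.4, 0, 3]
    - [0, 0, 0.3, 0, 3]
    - [0, 0, 0.1, 0, 3]
    - [0, 0, 0, 0, 3]
    - [0, 0, 0, 0, 3]

```text
time: 23.22
tcp_pos: [0.5703, -0.0493, 0.0787]
orientation: [0.0, 0.853, 0.522, 0.0]
ft_force: [0.2, 0.5, -0.0]
finger_gap: 0.0399
```

```bash
python3 - <<'E'
from w import *
goto(r,(.5691,-.0486),.068,-26.95)
wrist("w11",.066)
wrist("w11b",.094)
E
```

```text
t 23.22 tcp [ 0.5703 -0.0493  0.0787] F [ 0.2  0.5 -0. ] gap 0.0399 yaw_y -27.04 tilt [ 0.001 -0.   ]
d tool cm [ 0.01 -0.14  1.07] turn -0.09
[379. 237.] [ 319  207  113   65 6112] z 0.0654 (array([620.44012451, -73.650177  ]), 64.85983276367188, 40.60040283203125, -26.945919036865234) [ 0.6243 -0.0736  0.066 ]
[178. 237.] [ 124  208  117   65 6384] z 0.0654 (array([520.10827637, -23.15886307]), 67.22476196289062, 40.660430908203125, -27.042236328125) [ 0.5181 -0.0197  0.066 ]
[279. 240.] [  238   148    84   190 14660] z 0.0941 (array([573.54974365, -43.49737549]), 104.0097427368164, 39.76272964477539, 63.01108169555664) [ 0.5753 -0.04    0.094 ]
```

jog_arm:
  commands:
    - [0.15, -0.1, 0.3, 0, 3]
    - [0, 0, 0.3, 0, 3]
    - [0, 0, 0.1, 0, 3]
    - [0, 0, 0, 0, 3]

```text
time: 23.65
tcp_pos: [0.569, -0.0472, 0.0704]
orientation: [-0.0, 0.853, 0.522, -0.0]
ft_force: [-0.2, -0.6, -0.0]
finger_gap: 0.0393
```

jog_arm:
  commands:
    - [0, 0, 0.1, 0, 3]
    - [0, 0, 0.05, 0, 3]
    - [0, 0, 0, 0, 3]

```text
time: 23.9
tcp_pos: [0.5695, -0.0474, 0.0694]
orientation: [-0.0, 0.853, 0.522, -0.0]
ft_force: [0.5, 0.1, -0.8]
finger_gap: 0.0397
```

jog_arm:
  commands:
    - [0, 0, 0.05, 0, 3]
    - [0, 0, 0, 0, 3]

```text
time: 24.07
tcp_pos: [0.5695, -0.0474, 0.069]
orientation: [-0.0, 0.853, 0.522, -0.0]
ft_force: [-0.6, -0.5, -0.0]
finger_gap: 0.0392
```

jog_arm:
  commands:
    - [0, 0, 0.05, 0, 3]
    - [0, 0, 0, 0, 3]

```text
time: 24.23
tcp_pos: [0.5695, -0.0474, 0.0685]
orientation: [0.0, 0.853, 0.522, 0.0]
ft_force: [-0.6, 0.0, 0.0]
finger_gap: 0.0398
```

jog_arm:
  commands:
    - [0, 0, 0.05, 0, 3]
    - [0, 0, 0, 0, 3]

```text
time: 24.4
tcp_pos: [0.5696, -0.0474, 0.0681]
orientation: [0.0, 0.853, 0.522, 0.0]
ft_force: [-0.2, -0.3, -0.6]
finger_gap: 0.0393
```

jog_arm:
  commands:
    - [0, 0, 0.05, 0, 3]
    - [0, 0, 0, 0, 3]

```text
time: 24.57
tcp_pos: [0.5696, -0.0474, 0.068]
orientation: [0.0, 0.853, 0.522, 0.0]
ft_force: [-1.7, 0.1, 3.5]
finger_gap: 0.0396
```

Contact at 3.5 N. I release.

jog_arm:
  commands:
    - [0, 0, -0.04, 0, 3]
    - [0, 0, 0, 0, 3]
    - [0, 0, 0, 0, 6.5]
    - [0, 0, 0, 0, 6.5]
    - [0, 0, 0, 0, 6.5]

```text
time: 24.98
tcp_pos: [0.5695, -0.0473, 0.0678]
orientation: [-0.0, 0.853, 0.522, -0.0]
ft_force: [0.3, -1.3, 0.1]
finger_gap: 0.0559
```

jog_arm:
  commands:
    - [0, 0, 0, 0, 6.5]
    - [0, 0, 0, 0, 6.5]
    - [0, 0, -0.5, 0, 6.5]
    - [0, 0, -1, 0, 6.5]
    - [0, 0, -2, 0, 9.4]

```text
time: 25.4
tcp_pos: [0.5675, -0.0469, 0.1016]
orientation: [-0.002, 0.853, 0.522, -0.002]
ft_force: [-0.9, 0.0, 0.1]
finger_gap: 0.0688
```

jog_arm:
  commands:
    - [0, 0, -3.5, 0, 9.4]
    - [0, 0, -4, 0, 9.4]
    - [0, 0, -3, 0, 9.4]
    - [0, 0, -1, 0, 9.4]
    - [0, 0, 0, 0, 9.4]

```text
time: 25.82
tcp_pos: [0.5723, -0.0479, 0.223]
orientation: [0.003, 0.853, 0.522, 0.003]
ft_force: [-0.3, 0.7, 1.2]
finger_gap: 0.0937
```

jog_arm:
  commands:
    - [0, 0, 0, 0, 9.4]
    - [0, 0, 0, 0, 9.4]
    - [0, 0, 0, 0, 9.4]

```text
time: 26.07
tcp_pos: [0.5677, -0.047, 0.215]
orientation: [-0.002, 0.853, 0.522, -0.002]
ft_force: [-0.9, 0.7, -0.6]
finger_gap: 0.0942
```

```bash
python3 - <<'E'
from w import *
goto(r,(.5691,-.0486),.2,-26.95)
for z,n in((.084,"w12"),(.066,"w12b"),(.048,"w12c")): print(z);wrist(n,z)
im,d=vision.get_image("scene");cv2.imwrite("pics/s3.png",im[:,:,::-1])
E
```

```text
t 26.07 tcp [ 0.5677 -0.047   0.215 ] F [-0.9  0.7 -0.6] gap 0.0942 yaw_y -27.04 tilt [-0.005  0.001]
d tool cm [-0.08  0.2   1.5 ] turn -0.09
0.084
[282. 190.] [ 260  128   46  127 5489] z 0.0835 (array([569.01507568, -48.56728745]), 118.87516021728516, 39.7363166809082, 62.980587005615234) [ 0.5704 -0.0458  0.084 ]
0.066
[225. 189.] [ 189  169   72   41 2868] z 0.0655 (array([519.97009277, -23.29819489]), 68.40782928466797, 39.72049331665039, -26.937637329101562) [ 0.5202 -0.0232  0.066 ]
[339. 189.] [ 304  169   72   41 2884] z 0.0654 (array([618.35266113, -73.30225372]), 68.27044677734375, 39.6817626953125, -26.930068969726562) [ 0.6184 -0.0731  0.066 ]
0.048
[226. 138.] [ 204  109   44   60 2407] z 0.0474 (array([541.4197998 ,  17.67327118]), 57.19709396362305, 40.11994934082031, 62.89482498168945) [0.5418 0.0186 0.048 ]
[337. 138.] [ 310  109   61   60 2431] z 0.0474 (array([642.16888428, -33.67311859]), 59.95026779174805, 57.02981185913086, -27.076602935791016) [ 0.6389 -0.0311  0.048 ]
[230. 231.] [ 210  210   40   44 1667] z 0.0474 (array([497.5020752 , -68.41500092]), 48.21465301513672, 40.131263732910156, 63.065834045410156) [ 0.4977 -0.068   0.048 ]
[333. 231.] [ 314  210   40   44 1658] z 0.0474 (array([ 594.56207275, -117.71937561]), 48.15765380859375, 40.14163589477539, 63.06212615966797) [ 0.5949 -0.1174  0.048 ]
```

View pics/w12.png

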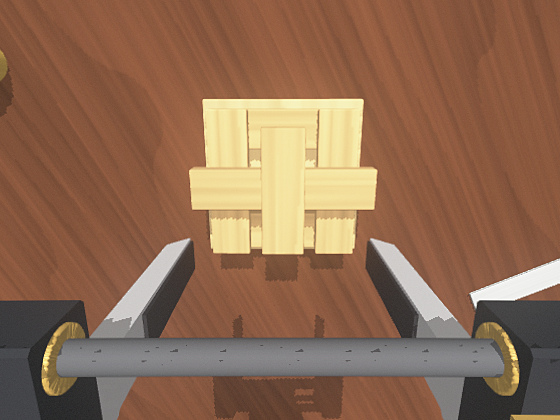

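View pics/s3.png

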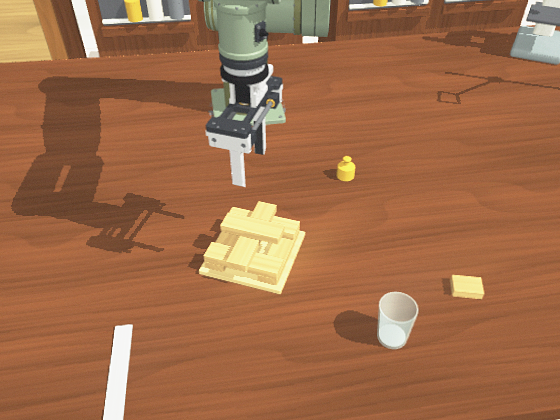

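```bash
python3 - <<'E'
from workcell import r
print(r.job_done(), r.get_state()["time"])
E
```

```text
the job is handed in; nothing more can be done
the job is handed in; nothing more can be done
```

Both slats are in place on the pier, in the order asked, and the job was handed in at about 26 s of the 56 s allowed.

- **Long slat:** laid flat across the top pair and lowered until it touched, with about 9 N at the wrist, then released.
- **Short slat:** laid flat across the long slat and lowered the same way, with about 3.5 N at contact.
- **Last wrist-camera check:**
  - The short slat's centre was at (0.5690, -0.0486) m and the long slat's at about (0.5692, -0.0483) m. My best estimate of the pier centre was about (0.5685, -0.049) m.
  - The slats were within 0.1° of square to each other and to the pier.
  - Their upper faces were at 65.5 mm and 83.5 mm, as expected for flat slats.
  - The gripper was open and about 15 cm above the stack. The offcut and the rule were not touched.

**Disagreements:**
- The stated fingertip length did not match: depth images showed the tips about 4 mm behind the reported TCP, not 17 mm ahead of it. The first grasp therefore closed in the air above the long slat without touching it, and I repeated it lower.
- The top and wrist cameras differed by 1 to 2.4 mm. I used mainly the wrist camera.

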